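# Cups by shade along the coasters

### The job

Set the four cups out for display on the row of coasters, one upright in the middle of each, in order of shade: the lightest on the green coaster, each next one along the row a shade darker, and the darkest at the far end. Do not knock any cup over, and leave the jigger and the scale where they are.

Things in the scene. Friction and masses are not known exactly. Their poses are not given: they have to be found in the camera images.
- cup_white: White cup without handle, the lightest, 86 mm tall; 70 mm wide at the foot, narrowing evenly to 64 mm at 55 mm up and 57 mm at the top. Origin: centre of its underside, z up; round, so its yaw means nothing. 0.1 to 0.25 kg. 
- cup_yellow: Bright yellow cup without handle, second lightest, 79 mm tall; 67 mm wide at the foot, narrowing evenly to 55 mm at 60 mm up and 52 mm at the top. Origin: centre of its underside, z up; round, so its yaw means nothing. 0.1 to 0.25 kg. 
- cup_tan: Brown-tan open cup without handle, second darkest, 59 mm tall; 52 mm wide at the foot, widening to 62 mm at 20 mm up, 65 mm at 40 mm up and 69 mm at the rim. Origin: centre of its underside, z up; round, so its yaw means nothing. 0.1 to 0.25 kg. 
- cup_navy: Dark navy blue cup without handle, the darkest, 86 mm tall; 68 mm wide at the foot, narrowing evenly to 62 mm at 55 mm up and 55 mm at the top. Origin: centre of its underside, z up; round, so its yaw means nothing. 0.1 to 0.25 kg. 
- coaster_green: Round green coaster, 84 mm across, 6 mm thick, fixed to the worktop; marks the light end of the row (it may be the left or the right end). Origin: centre of its underside, z up. The four coasters stand in one straight row, centres 100 mm apart, the row lying roughly across the robot's view. 
- coaster_b: Round cork coaster with a brown wooden edge, 84 mm across, 6 mm thick, fixed to the worktop. Origin: centre of its underside, z up. One of the two inner places of the row, either next to the green coaster or one further.
- coaster_c: Round cork coaster with a brown wooden edge, 84 mm across, 6 mm thick, fixed to the worktop. Origin: centre of its underside, z up. The other inner place of the row.
- coaster_d: Round cork coaster with a brown wooden edge, 84 mm across, 6 mm thick, fixed to the worktop. Origin: centre of its underside, z up. The end of the row opposite to the green coaster.
- jigger: Bystander: steel hourglass jigger, 45 mm wide, 85 mm tall, standing loose left of the cups. Origin: centre of its underside. Must not be moved by more than 20 mm.
- scale: Bystander: flat black and steel shot scale, 70 x 125 x 21 mm, lying loose behind the cups. Origin: centre of its underside. Must not be moved by more than 20 mm.
Mind the look-alikes: they are no part of the job. There is more than one size of the coaster_green; the one meant has the size given above.

How it is judged (in metres and radians):
At the end, for the whole second after the job is handed in: White cup on the green coaster, yellow on the coaster next to it, tan on the next, navy on the last one at the far end; each cup's centre within 12 mm of its coaster's centre, standing on it (underside within 5 mm of its top), upright within 0.1 rad, released and at rest (horizontal distance between cup_white and coaster_green below 0.012 m and z of cup_white in the frame of coaster_green below 0.011 m and horizontal distance between cup_navy and coaster_d below 0.012 m and z of cup_navy in the frame of coaster_d below 0.011 m and ((horizontal distance between coaster_green and coaster_b below 0.15 m and horizontal distance between cup_yellow and coaster_b below 0.012 m and z of cup_yellow in the frame of coaster_b below 0.011 m and horizontal distance between cup_tan and coaster_c below 0.012 m and z of cup_tan in the frame of coaster_c below 0.011 m) or (horizontal distance between coaster_green and coaster_c below 0.15 m and horizontal distance between cup_yellow and coaster_c below 0.012 m and z of cup_yellow in the frame of coaster_c below 0.011 m and horizontal distance between cup_tan and coaster_b below 0.012 m and z of cup_tan in the frame of coaster_b below 0.011 m)) and angle between each of cup_white, cup_yellow, cup_tan, cup_navy's own z axis and vertical below 0.1 rad and linear speed of each of cup_white, cup_yellow, cup_tan, cup_navy below 0.02 m/s and contact force between each of cup_white, cup_yellow, cup_tan, cup_navy and the fingers below 0.1 N); the robot touches nothing.
It fails at once if a cup is knocked over (tilted by more than 0.6 rad) (angle between any of cup_white, cup_yellow, cup_tan, cup_navy's own z axis and vertical above 0.6 rad).
It fails at once if the jigger or the scale is moved by more than 20 mm or the jigger knocked over (distance of any of jigger, scale from where it was at the start of the episode above 0.02 m or angle between jigger's own z axis and vertical above 0.5 rad).
It also fails if it takes over 90 s, if anything falls off the work surface, if the arm or the gripper's body presses on something with over 40 N, if the wrist force passes 120 N, or if a joint passes its speed limit or range.

### The arm

A 6-joint arm with a two-finger parallel gripper is mounted at the origin on a cart in front of the work surface, level with it; the furniture and walls round the work are solid. World frame = base frame: x ahead of the robot, y to its left, z up, the work surface at z = 0. Lengths are in m, angles in degrees, forces in N, time in s.
With the tool pointing down it reaches from about 0.35 to 0.875 m from the base axis. Payload 4.2 kg.
Tool frame: the origin (TCP) lies between the finger pads; the fingertips stand 25 mm ahead of it and the grasp point (between the pads) lies 6 mm ahead of it (r.tips_ahead is the distance from the TCP to the fingertips, in m); z points along the fingers, y is the direction in which the jaws open and shut (so a half turn about z gives the same grasp; the last joint's range is limited). The gripper opens to 87 mm and grips with 3 to 60 N. Pads are 19 mm wide; open, the fingers measure 117 mm over their backs; the gripper's body (75 mm by 190 mm) begins 51 mm behind the grasp point.
Start: joints at [-55.141, 22.042, 0.453, 0, -68.411, -14.817], TCP at [0.214, -0.587, 0.214] pointing down, gripper open.
Joint ranges: [-179.83, 179.83], [-69.29, 118.12], [-61.27, 80.66], [-181.25, 117.63], [-171.15, -9.14], [-177.46, 177.46]. Speed limits (degrees/s): [159.86, 159.86, 180, 180, 180, 180].

### API

Orientations are given as a 3x3 rotation matrix whose columns are the frame's x, y, z axes.
In Python, from station import r, vision, finish_job gives the robot as it stands.
- The arm moves only by the shell command python3 -m jog 'ROWS'. ROWS is a JSON object of lists of equal length, an entry for each row: "rot": the turn, a rotation vector about the world's x, y, z in degrees, a list of three; "delta_pos": the shift along the world's x, y, z in mm, a list of three; "grip": the opening in per cent of the stroke, from 0 (shut) to 100 (fully open). A call has 1 to 10 rows; each row shifts and turns the commanded pose from where the row before left it; what a row does not reach is not made up. A row lasts 1/12 s, in which the tool goes at most 41.7 mm and 7.16 degrees, less where a joint would pass 70% of its speed; a pose out of reach is approached as far as the arm can. A call with a gripper value outside its range is refused whole. The fingers move at their own pace and stop on an object; the grip force is fixed at half the most. Time passes only in rows, so rows that do not move let the fingers close. It gives the time, the measured TCP pose, the force and the opening at its end, in the units of the state.
- r.sense(): the state, without advancing time (a new reading comes with each control period).
- vision.capture(name): name is "scene" or "side" or "wrist"; returns a dict with "frame" (480x640x3 uint8, red, green, blue), "K" (3x3 intrinsics, pixels), "xyz" and "orientation" of the camera in the world. Camera axes: x right, y up, looking along -z (the intrinsics and any distortion apply to the point x, -y, -z); pixel columns grow to the right and rows downward; lengths in m; the calibration is good to about 2 mm. A picture is of the moment at which its call begins. There is no depth.
- finish_job(): hands the job in, once; it reports no verdict.
The state is a dict: "time_s": time; "joints": joint angles; "joint_velocities": joint speeds; "effort": joint torques, N m; "tcp_pos": TCP position; "ee_rot": TCP orientation; "wrist_force": force on the tool from outside, world axes, zero at the start; "moment": the same for the moment, N m; "gripper_width": opening from 0.0 (shut) to 1.0 (fully open).
Only numpy, scipy, OpenCV 4.12 (cv2) and the standard library are available. Lean on these libraries where they do the work, as an engineer would, in place of code of your own. Each camera call takes 0.05 s, during which the arm holds its last target. There are 200 camera calls.

## Working session

There is one attempt and no reset: what is moved stays moved. The work goes in short steps, Python scripts to look and compute and a shell command to move; the robot and the scene stay as the last step left them, time stands still between calls to the robot, and variables do not carry over. Pictures are saved under pics/ and viewed, about 12 in all and at most 16, crops included, and the job is handed in when it is done.

```bash
mkdir -p pics; ls; cat > h.py <<'E'
import numpy as np, cv2
from station import r, vision
def cap(n,f):
    c=vision.capture(n); cv2.imwrite('pics/%s.png'%f,c['frame'][:,:,::-1]); np.savez('pics/%s.npz'%f,**{k:np.array(v) for k,v in c.items()}); return c
def load(f): return dict(np.load('pics/%s.npz'%f,allow_pickle=True))
def ray(c,u,v):
    K=np.array(c['K']); d=np.linalg.inv(K)@[u,v,1]; R=np.array(c['orientation']).reshape(3,3)
    return np.array(c['xyz']), R@(d*[1,-1,-1])
def at(c,u,v,z):
    o,d=ray(c,u,v); return o+d*(z-o[2])/d[2]
def proj(c,p):
    R=np.array(c['orientation']).reshape(3,3); q=R.T@(np.array(p)-c['xyz'])*[1,-1,-1]; q=np.array(c['K'])@q; return q[:2]/q[2]
E
python3 - <<'E'
from h import *
for n in ['scene','side','wrist']:
    c=cap(n,n+'0'); print(n,c.keys(),c['xyz'],c['orientation'],c['K'])
a=[cv2.imread('pics/%s0.png'%n) for n in ['side','wrist']]
cv2.imwrite('pics/two.png',cv2.resize(np.hstack(a),(800,300)))
print(r.sense())
E
```

```text
pics
scene dict_keys(['frame', 'K', 'xyz', 'orientation']) [-0.23078418  0.84847771  0.60841984] [[-0.59274498  0.38911037 -0.70515708]
 [-0.80535635 -0.29439006  0.51452467]
 [-0.00738436  0.87288465  0.48787074]] [[537.25624188   0.         327.04226633]
 [  0.         537.25624188 248.87251014]
 [  0.           0.           1.        ]]
side dict_keys(['frame', 'K', 'xyz', 'orientation']) [0.14051297 0.91193579 0.65858444] [[-0.84098837  0.32108422 -0.43548075]
 [-0.54073061 -0.52657069  0.65599826]
 [-0.0186807   0.78716468  0.61645989]] [[554.52758901   0.         315.68641459]
 [  0.         554.52758901 241.47412442]
 [  0.           0.           1.        ]]
wrist dict_keys(['frame', 'K', 'xyz', 'orientation']) [ 0.13621028 -0.61716469  0.38500058] [[-0.34225833 -0.89592608 -0.28315312]
 [ 0.93960244 -0.32552946 -0.10572524]
 [ 0.00254732 -0.3022367   0.9532295 ]] [[397.11992405   0.         317.48094279]
 [  0.         397.11992405 239.3444297 ]
 [  0.           0.           1.        ]]
{'time_s': 0.15, 'joints': array([-5.51418937e+01,  2.20794351e+01,  3.97861152e-01, -2.03965549e-02,
       -6.84118602e+01, -1.48178095e+01]), 'joint_velocities': array([-0.03851067, -0.19280218,  0.22183131,  0.08579578, -0.14409654,
       -0.0690354 ]), 'effort': array([-4.69212991e-04, -3.91052842e+01,  1.87588602e+01,  4.22238395e+00,
        1.23858510e-02, -1.43482835e-04]), 'tcp_pos': array([ 0.21403787, -0.58670478,  0.21322471]), 'ee_rot': array([[-9.39496778e-01, -3.42557102e-01, -6.60405575e-04],
       [-3.42557724e-01,  9.39495542e-01,  1.52730390e-03],
       [ 9.72592968e-05,  1.66112412e-03, -9.99998616e-01]]), 'wrist_force': array([0.21526942, 1.18764565, 0.63757774]), 'moment': array([0.01971743, 0.03935533, 0.0299975 ]), 'gripper_width': 0.9959828084508319}
```

View pics/scene0.png

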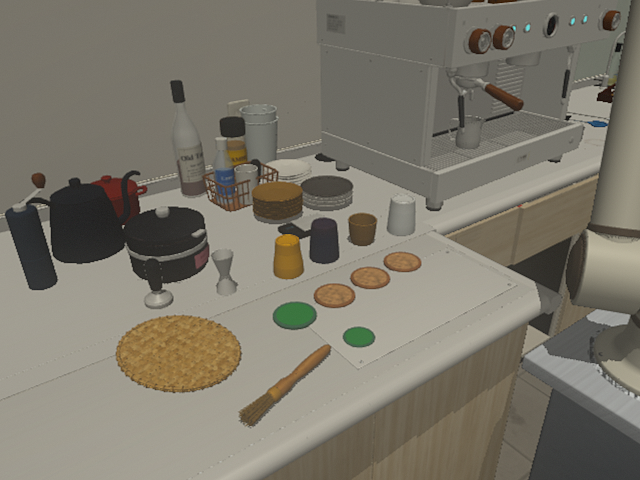

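View pics/two.png

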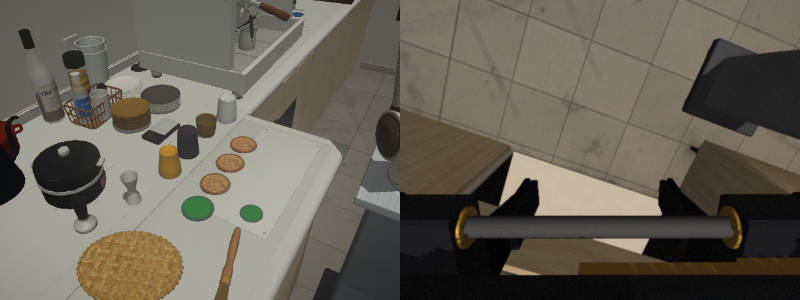

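Scene view: large green disc at (295,315), in line with the cork row (334,295), (370,277), (402,261). The small green disc at (359,336) is off the row, so it looks like the decoy. Cups: yellow (288,256), navy (324,240), tan (362,229), white (401,214). The jigger is at (225,272). I'll enlarge and measure.

```bash
python3 - <<'E'
from h import *
for n,(x,y) in [('side',(220,130)),('scene',(200,170))]:
    im=cv2.imread('pics/%s0.png'%n)[y:y+200,x:x+266]; cv2.imwrite('pics/crop_%s.png'%n,cv2.resize(im,None,fx=3,fy=3,interpolation=cv2.INTER_CUBIC))
for n in ['scene','side']:
    c=load(n+'0'); im=c['frame']; hsv=cv2.cvtColor(im,cv2.COLOR_RGB2HSV)
    for nm,lo,hi in [('green',(50,90,40),(85,255,255)),('brown',(3,90,60),(18,255,255)),('yel',(15,170,80),(30,255,255)),('tan',(8,100,40),(20,255,200))]:
        m=cv2.inRange(hsv,lo,hi); m=cv2.morphologyEx(m,cv2.MORPH_CLOSE,np.ones((3,3)))
        N,L,S,C=cv2.connectedComponentsWithStats(m)
        for i in range(1,N):
            if not(120<S[i,4]<2500) or S[i,1]<150: continue
            cs,_=cv2.findContours((L==i).astype(np.uint8),0,1); k=max(cs,key=len)[:,0]
            P=np.array([at(c,u,v,.006)[:2] for u,v in k]); (cx,cy),rad=cv2.minEnclosingCircle((P*1000).astype(np.float32))
            e=cv2.fitEllipse((P*1000).astype(np.float32))
            print(n,nm,S[i],np.round((cx,cy,2*rad)),np.round(e[0],1),np.round(e[1],1))
E
```

```text
scene green [276 303  38  22 663] [476. 411.  72.] [476.  410.7] [68.7 69.7]
scene green [345 328  28  17 379] [351. 356.  50.] [351.  356.5] [46.5 48. ]
scene brown [ 252  163   51   57 1777] [1035.  135.  423.] [994.2 137.2] [137.1 392.4]
scene brown [202 172  48  40 536] [1104.  252.  303.] [1099.7  237.5] [112.  299.3]
scene brown [ 92 176  31  41 577] [1265.  516.  318.] [1291.5  505.5] [ 72.6 299. ]
scene brown [127 179  20  41 272] [1213.  482.  290.] [1205.9  463.5] [ 52.1 287.2]
scene brown [348 213  29  33 746] [672.  81. 174.] [676.8  78.7] [ 68.  181.7]
scene brown [274 237  10  42 136] [678. 319. 185.] [672.4 325.6] [ 17.5 181.1]
scene brown [384 252  37  20 584] [496. 116.  85.] [495.1 115.3] [80.2 82. ]
scene brown [351 267  39  22 674] [488. 215.  85.] [487.5 214.3] [80.4 82. ]
scene brown [314 284  41  24 783] [480. 314.  84.] [480.  313.7] [80.6 81.9]
scene brown [ 240  345   91   81 1366] [326. 515. 213.] [321.3 544.8] [ 25.5 298.7]
scene yel [274 234  28  45 879] [674. 301. 201.] [676.4 298.2] [ 56.5 206.4]
scene tan [ 252  163   51   57 1673] [1035.  135.  423.] 
[... 1857 characters left out ...]
side brown [201 446  19  26 169] [479. 669.  35.] [475.9 666.2] [18.9 30.2]
side yel [255 232  29  19 424] [679. 263.  59.] [678.6 262.4] [52.6 56.7]
side tan [101 158  69  49 990] [1075.  243.  249.] [1074.6  236. ] [123.7 235.4]
side tan [313 181  34  34 687] [660.  73. 128.] [663.   65.2] [ 64.9 126.6]
side tan [369 218  42  27 860] [498. 114.  85.] [497.7 113.8] [80.3 81.1]
side tan [ 254  232   36   55 1659] [649. 302. 158.] [645.7 302.3] [ 64.9 169.3]
side tan [ 346  246   45   30 1058] [490. 214.  85.] [490.5 213.5] [80.6 82.2]
side tan [ 320  277   49   35 1293] [483. 313.  84.] [483.2 312.9] [80.6 81.7]
side tan [ 343  363   42  117 1641] [338. 506. 191.] [322.5 536.9] [ 19.7 286.1]
```

View pics/crop_side.png

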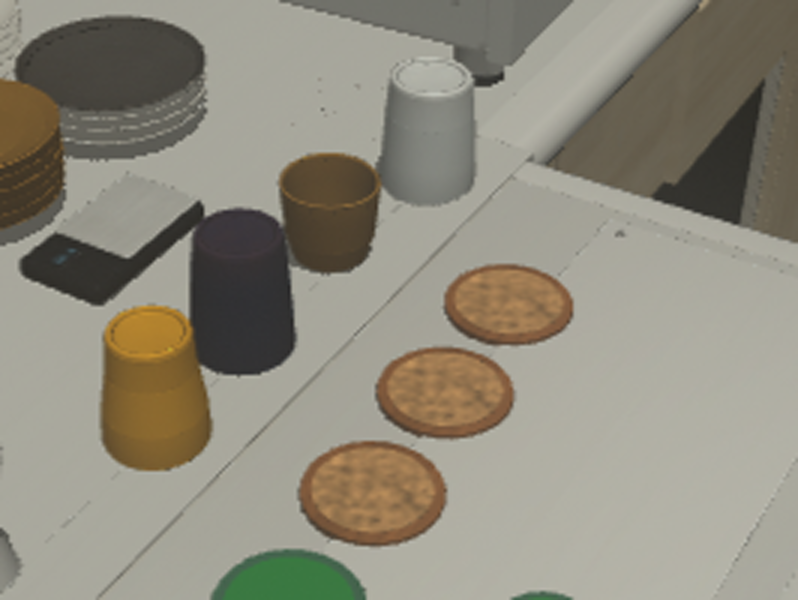

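View pics/crop_scene.png

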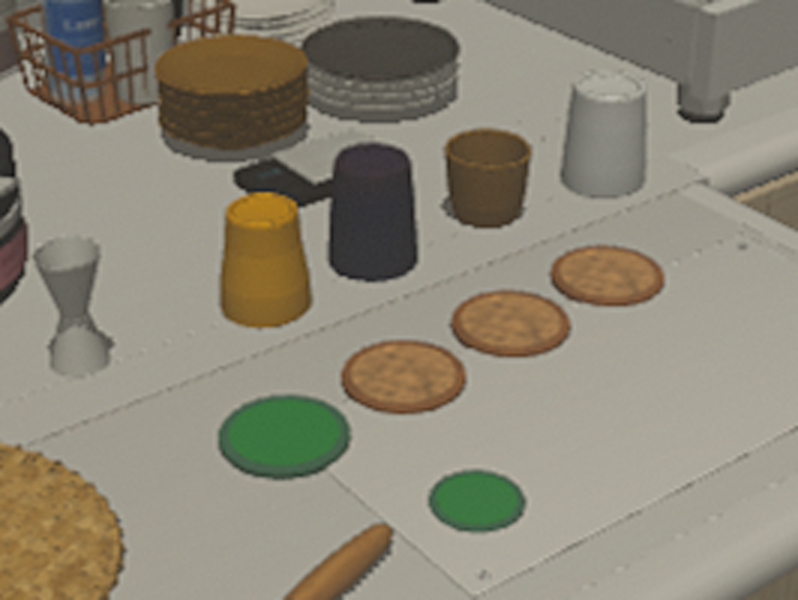

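The large green disc fits the task: its top is about 84 mm including the rim, and it is in line with the corks at 100 mm spacing. The one at (359,336) is about 50 mm and off the row. Next, the cup positions from both views.

```bash
python3 - <<'E'
from h import *
pts={'yellow':((149,331),(263,210),.079),'navy':((240,235),(373,160),.086),'tan':((330,182),(488,149),.059),'white':((430,79),(609,86),.086),'jig':(None,(68,249),.085)}
S,C=load('side0'),load('scene0')
for k,(a,b,z) in pts.items():
    ps=np.array([b[0]/3+200,b[1]/3+170]); print(k,'scene',at(C,*ps,z)[:2]*1000, end=' ')
    if a:
        qs=np.array([a[0]/3+220,a[1]/3+130]); print('side',at(S,*qs,z)[:2]*1000,end=' ')
    print()
# scale corners side crop at z .021
for p in [(22,262),(98,290),(203,207),(130,175)]: print('scale',at(S,p[0]/3+220,p[1]/3+130,.021)[:2]*1000)
E
```

```text
yellow scene [614.45446449 333.11032928] side [618.64152328 333.37523338] 
navy scene [619.71706281 234.62398738] side [622.08220444 235.39534896] 
tan scene [625.29785559 120.83951234] side [628.25378997 121.54122187] 
white scene [612.73677165   7.28983772] side [615.57135697   9.87450397] 
jig scene [636.72092608 470.83012589] 
scale [782.76327432 259.43356709]
scale [720.40382296 257.92053765]
scale [717.63228178 143.6870337 ]
scale [785.64861936 137.02655246]
```

```bash
python3 - <<'E'
from h import *
S,C=load('side0'),load('scene0')
print(at(S,380,156,0),at(C,434,208,0), at(C,705/3+200,118/3+170,0), at(S,480/3+220,80/3+130,0))
for x in [(650,0,0),(700,0,0),(750,0,0),(700,-100,0),(614,-100,0)]: print(x,proj(C,np.array(x)/1e3))
E
```

```text
[ 0.65360744 -0.14736975  0.        ] [ 0.6564582  -0.15456579  0.        ] [ 0.64894729 -0.15052186  0.        ] [ 0.65212263 -0.14452094  0.        ]
(650, 0, 0) [392.78277247 224.50815358]
(700, 0, 0) [379.65755483 217.60502787]
(750, 0, 0) [367.18183481 211.04350135]
(700, -100, 0) [407.80163069 207.74688511]
(614, -100, 0) [431.18703487 218.96303573]
```

```bash
python3 -m jog '{"rot":[[0,0,7],[0,0,7],[0,0,7],[0,0,7],[0,0,7],[0,0,7],[0,0,7],[0,0,7],[0,0,7],[0,0,7]],"delta_pos":[[20,40,0],[20,40,0],[20,40,0],[20,40,0],[20,40,0],[20,40,0],[20,40,0],[20,40,0],[20,40,0],[20,40,0]],"grip":[100,100,100,100,100,100,100,100,100,100]}'
```

```text
time_s: 0.98
tcp_pos: [0.4008, -0.2125, 0.2141]
ee_rot: [[0.007, -1.0, 0.0], [-1.0, -0.007, 0.0], [-0.0, -0.0, -1.0]]
wrist_force: [1.2, -0.2, -0.4]
gripper_width: 1.0
```

```bash
python3 -m jog '{"rot":[[0,0,-7],[0,0,-7],[0,0,-7],[0,0,-7],[0,0,-7],[0,0,-7],[0,0,-7],[0,0,-7],[0,0,-7],[0,0,-7]],"delta_pos":[[0,40,0],[0,40,0],[0,40,0],[0,40,0],[0,40,0],[30,20,0],[40,0,0],[40,0,0],[40,0,0],[30,0,0]],"grip":[100,100,100,100,100,100,100,100,100,100]}'
python3 -m jog '{"rot":[[0,0,0],[0,0,0],[0,0,0],[0,0,0]],"delta_pos":[[20,0,0],[0,0,0],[0,0,0],[0,0,0]],"grip":[100,100,100,100]}'
cat > ov.py <<'E'
from h import *; import sys
f=sys.argv[1]; c=cap(sys.argv[2],f); im=c['frame'][:,:,::-1].copy()
t=np.arange(0,6.3,.05)
G={'g':(476,413,84,.006),'b':(482.6,313.2,84,.006),'c':(489.2,213.4,84,.006),'d':(495.9,113.6,84,.006),
'y':(617,333,52,.079),'n':(621,235,55,.086),'t':(627,121,69,.059),'w':(614,9,57,.086)}
for k,(x,y,D,z) in G.items():
    if len(sys.argv)>3 and k not in sys.argv[3]: continue
    P=np.array([proj(c,(x/1e3+D/2e3*np.cos(a),y/1e3+D/2e3*np.sin(a),z)) for a in t])
    if ((np.array(c['xyz'])[2])-z)<.1: continue
    cv2.polylines(im,[P.astype(np.int32)],True,(255,0,255),1)
cv2.imwrite('pics/%s.png'%f,im)
E
python3 ov.py w1 wrist
```

```text
time_s: 1.82
tcp_pos: [0.5846, -0.0294, 0.2134]
ee_rot: [[-0.899, -0.438, -0.0], [-0.438, 0.899, -0.0], [0.0, -0.0, -1.0]]
wrist_force: [-0.2, 1.0, 0.6]
gripper_width: 1.0
time_s: 2.15
tcp_pos: [0.6011, -0.0299, 0.2137]
ee_rot: [[-0.896, -0.443, -0.001], [-0.443, 0.896, -0.0], [0.001, 0.0, -1.0]]
wrist_force: [0.6, 0.7, 0.5]
gripper_width: 1.002
```

View pics/w1.png

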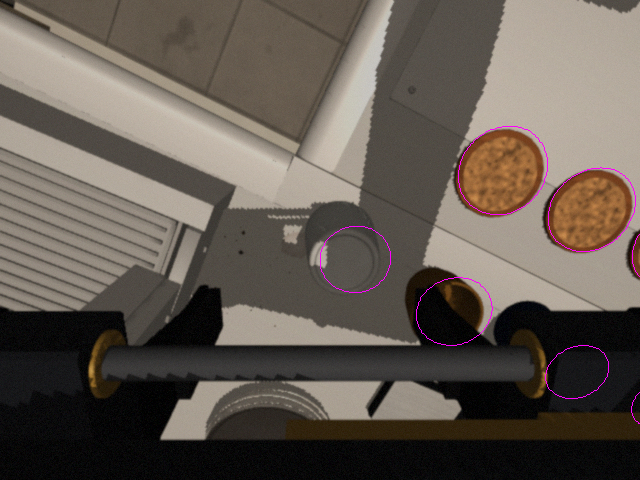

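The wrist view shows the white cup's rim at about (346,263). My prediction is at (356,259), so it is some mm off. Enlarging.

```bash
python3 - <<'E'
from h import *
c=load('w1'); im=c['frame'][:,:,::-1][180:330,280:480]
im=cv2.convertScaleAbs(cv2.resize(im,None,fx=4,fy=4,interpolation=cv2.INTER_CUBIC),alpha=1.8,beta=10)
cv2.imwrite('pics/w1c.png',im)
E
```

```text
(no output)
```

View pics/w1c.png

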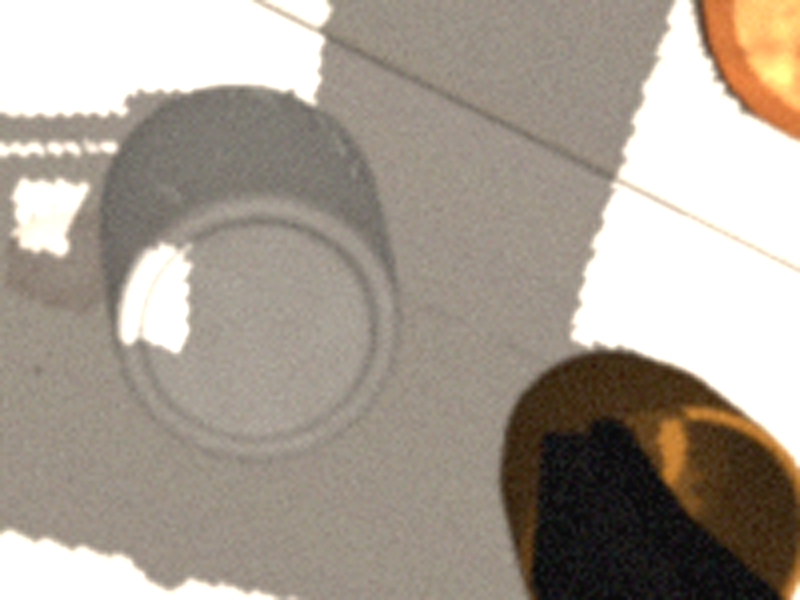

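```bash
python3 - <<'E'
from h import *
c=load('w1'); S,C=load('side0'),load('scene0')
print(at(c,344.5,262,.086)*1000, at(c,501,172,.006)*1000, at(c,591,210,.006)*1000)
print('foot foot via contours; proj foot centre of (614,9),(610,4):')
for p in [(.614,.009,0),(.608,.004,0)]: print(proj(c,p),proj(S,p),proj(C,p))
for p in [(.614,.009,.086),(.608,.004,.086)]: print(proj(c,p),proj(S,p),proj(C,p))
print(r.sense()['tcp_pos'],c['xyz'])
E
```

```text
[619.25616539   1.75261677  86.        ] [496.70412203 111.94911496   6.        ] [488.58979946 212.18524433   6.        ]
foot foot via contours; proj foot centre of (614,9),(610,4):
[347.64755996 230.37826237] [362.80626291 191.25890046] [399.98835448 230.71291568]
[346.00434186 223.12759668] [366.34592927 190.96169047] [403.1597237  231.04053879]
[355.50091544 260.24645101] [364.20202657 156.34636711] [402.10872906 198.67208476]
[353.48974207 251.33769356] [367.90375899 156.05569582] [405.38672807 198.96895657]
[ 0.60097449 -0.02991284  0.21418734] [ 0.52699825 -0.06845669  0.38574524]
```

```bash
python3 -m jog '{"rot":[[0,0,0],[0,0,0],[0,0,0],[0,0,0],[0,0,0],[0,0,0],[0,0,0],[0,0,0],[0,0,0],[0,0,0]],"delta_pos":[[17,34,0],[0,0,0],[0,0,-30],[0,0,-30],[0,0,-30],[0,0,-30],[0,0,-20],[0,0,-20],[0,0,0],[0,0,0]],"grip":[100,100,100,100,100,100,100,100,100,100]}'
```

```text
time_s: 3.03
tcp_pos: [0.6181, 0.004, 0.0542]
ee_rot: [[-0.896, -0.443, -0.002], [-0.443, 0.896, -0.001], [0.002, 0.0, -1.0]]
wrist_force: [0.4, -0.2, 1.5]
gripper_width: 0.999
```

```bash
python3 -m jog '{"rot":[[0,0,0],[0,0,0],[0,0,0],[0,0,0],[0,0,0],[0,0,0],[0,0,0],[0,0,0],[0,0,0],[0,0,0]],"delta_pos":[[0,0,0],[0,0,0],[0,0,0],[0,0,0],[0,0,0],[0,0,0],[0,0,0],[0,0,0],[0,0,10],[0,0,10]],"grip":[0,0,0,0,0,0,0,0,0,0]}'; python3 ov.py w2 wrist x;  python3 ov.py s2 side x; cd pics; python3 -c "
import cv2,numpy as np
cv2.imwrite('w2s.png',np.hstack([cv2.imread('w2.png')[100:400,180:580],cv2.resize(cv2.imread('s2.png')[100:250,250:450],None,fx=2,fy=2)]))"
```

```text
time_s: 3.87
tcp_pos: [0.6179, 0.0042, 0.0736]
ee_rot: [[-0.897, -0.443, -0.003], [-0.443, 0.897, -0.0], [0.003, 0.001, -1.0]]
wrist_force: [1.4, -0.4, -1.4]
gripper_width: 0.682
```

View pics/w2s.png

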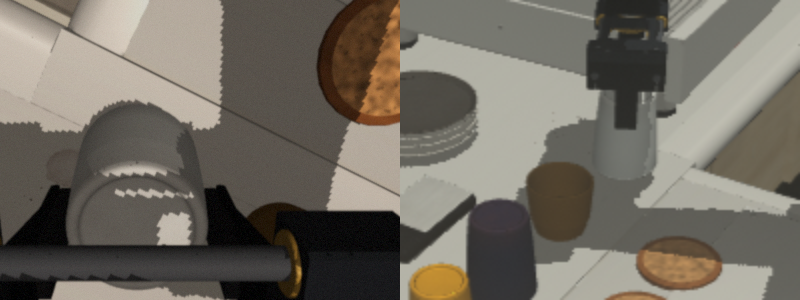

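```bash
python3 - <<'E'
from h import *
c=load('w2'); S=load('s2'); s=r.sense(); t=s['tcp_pos']; print(t,s['gripper_width'],s['wrist_force'])
for dz in (0,.02,.03): print(dz,'rimL/R',[ (proj(c,(t[0]+.0285*e[0],t[1]+.0285*e[1],.086+dz))-[180,100]).round(1) for e in [(.443,-.896),(-.443,.896),(-.896,-.443),(.896,.443)]],
 'foot', [ (proj(c,(t[0]+.035*e[0],t[1]+.035*e[1],dz))-[180,100]).round(1) for e in [(.443,-.896),(-.443,.896),(-.896,-.443)]])
print('side bottom/top', [((proj(S,(t[0],t[1],z))-[250,100])*2+[400,0]).round() for z in (0,.02,.086,.106)])
E
```

```text
[0.62027701 0.00451573 0.07618093] 0.6770568012599386 [ 0.49181121 -0.66244447 -0.38195364]
0 rimL/R [array([ 76. , 214.8]), array([203.1, 214.6]), array([139.6, 154.8]), array([139.5, 269.1])] foot [array([ 85.2, 151.6]), array([192.1, 151.5]), array([138.7,  99. ])]
0.02 rimL/R [array([ 68.7, 238.8]), array([211. , 238.5]), array([139.9, 172.6]), array([139.8, 298. ])] foot [array([ 81.2, 162.5]), array([196.4, 162.3]), array([138.8, 106. ])]
0.03 rimL/R [array([ 64.3, 253.1]), array([215.7, 252.8]), array([140.1, 183.3]), array([140. , 315.2])] foot [array([ 78.9, 168.6]), array([198.9, 168.4]), array([138.9, 109.9])]
side bottom/top [array([623., 179.]), array([623., 163.]), array([625., 109.]), array([626.,  92.])]
```

The cup is still on the table: its width and foot show that the lift began before the fingers had gripped. I'll open, go down and close for longer.

```bash
python3 -m jog '{"rot":[[0,0,0],[0,0,0],[0,0,0],[0,0,0],[0,0,0],[0,0,0],[0,0,0],[0,0,0],[0,0,0],[0,0,0]],"delta_pos":[[0,0,0],[0,0,0],[0,0,0],[0,0,0],[0,0,0],[0,0,-10],[0,0,-14],[0,0,0],[0,0,0],[0,0,0]],"grip":[100,100,100,100,100,100,100,100,100,100]}'
python3 -m jog '{"rot":[[0,0,0],[0,0,0],[0,0,0],[0,0,0],[0,0,0],[0,0,0],[0,0,0],[0,0,0],[0,0,0],[0,0,0]],"delta_pos":[[0,0,0],[0,0,0],[0,0,0],[0,0,0],[0,0,0],[0,0,0],[0,0,0],[0,0,0],[0,0,0],[0,0,0]],"grip":[0,0,0,0,0,0,0,0,0,0]}'
python3 -m jog '{"rot":[[0,0,0],[0,0,0],[0,0,0],[0,0,0],[0,0,0],[0,0,0]],"delta_pos":[[0,0,0],[0,0,0],[0,0,5],[0,0,5],[0,0,5],[0,0,0]],"grip":[0,0,0,0,0,0]}'
```

```text
time_s: 4.8
tcp_pos: [0.6192, 0.0042, 0.0502]
ee_rot: [[-0.896, -0.443, 0.0], [-0.443, 0.896, -0.0], [0.0, -0.0, -1.0]]
wrist_force: [0.4, -0.1, 0.3]
gripper_width: 1.002
time_s: 5.63
tcp_pos: [0.6191, 0.0044, 0.0504]
ee_rot: [[-0.896, -0.443, 0.0], [-0.443, 0.896, 0.0], [-0.0, -0.0, -1.0]]
wrist_force: [-1.1, 0.5, 3.2]
gripper_width: 0.694
time_s: 6.13
tcp_pos: [0.6197, 0.0043, 0.0664]
ee_rot: [[-0.896, -0.443, 0.002], [-0.443, 0.896, 0.0], [-0.002, -0.001, -1.0]]
wrist_force: [-0.1, -0.4, -0.5]
gripper_width: 0.69
```

```bash
python3 -m jog '{"rot":[[0,0,0],[0,0,0],[0,0,0],[0,0,0]],"delta_pos":[[0,0,15],[0,0,15],[0,0,0],[0,0,0]],"grip":[0,0,0,0]}'; python3 ov.py w3 wrist x;  python3 ov.py s3 side x; cd pics; python3 -c "
import cv2,numpy as np
cv2.imwrite('w3s.png',np.hstack([cv2.imread('w3.png')[100:400,180:580],cv2.resize(cv2.imread('s3.png')[100:250,250:450],None,fx=2,fy=2)]))"
```

```text
time_s: 6.47
tcp_pos: [0.6194, 0.0044, 0.0957]
ee_rot: [[-0.897, -0.443, 0.002], [-0.443, 0.897, 0.001], [-0.002, -0.0, -1.0]]
wrist_force: [-1.0, 0.4, -1.8]
gripper_width: 0.69
```

View pics/w3s.png

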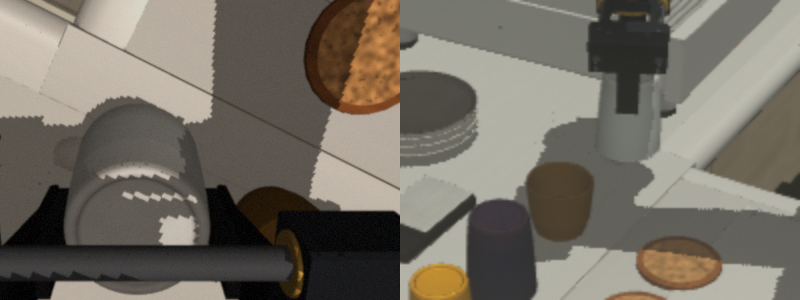

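Allowing for the foot's near edge, both views agree that the cup is held: its foot is about 45 mm up and it is centred in the jaws. I'll carry it in front of the other cups to green.

```bash
python3 -m jog '{"rot":[[0,0,0],[0,0,0],[0,0,0],[0,0,0],[0,0,0],[0,0,0],[0,0,0],[0,0,0],[0,0,0],[0,0,0]],"delta_pos":[[0,0,20],[0,0,10],[-25,0,0],[-30,0,0],[-30,15,0],[-30,25,0],[-20,35,0],[-8,35,0],[0,35,0],[0,35,0]],"grip":[0,0,0,0,0,0,0,0,0,0]}'
python3 -m jog '{"rot":[[0,0,0],[0,0,0],[0,0,0],[0,0,0],[0,0,0],[0,0,0],[0,0,0],[0,0,0],[0,0,0],[0,0,0]],"delta_pos":[[0,35,0],[0,35,0],[0,35,0],[0,35,0],[0,35,0],[0,30,0],[0,15,0],[0,5,0],[0,0,0],[0,0,0]],"grip":[0,0,0,0,0,0,0,0,0,0]}'
```

```text
time_s: 7.4
tcp_pos: [0.4752, 0.1857, 0.1255]
ee_rot: [[-0.896, -0.443, 0.001], [-0.443, 0.896, 0.001], [-0.001, 0.0, -1.0]]
wrist_force: [0.9, 0.3, -0.6]
gripper_width: 0.691
time_s: 8.23
tcp_pos: [0.4756, 0.4084, 0.1246]
ee_rot: [[-0.897, -0.443, -0.001], [-0.443, 0.897, -0.001], [0.002, -0.001, -1.0]]
wrist_force: [-0.3, -0.8, -1.1]
gripper_width: 0.69
```

```bash
python3 -m jog '{"rot":[[0,0,0],[0,0,0],[0,0,0],[0,0,0],[0,0,0],[0,0,0],[0,0,0],[0,0,0]],"delta_pos":[[0,4,0],[0,0,-20],[0,0,-20],[0,0,-15],[0,0,-8],[0,0,-4],[0,0,0],[0,0,0]],"grip":[0,0,0,0,0,0,0,0]}'
```

```text
time_s: 8.9
tcp_pos: [0.4766, 0.4134, 0.0591]
ee_rot: [[-0.897, -0.443, 0.001], [-0.443, 0.897, 0.001], [-0.001, 0.0, -1.0]]
wrist_force: [0.0, -0.4, -1.6]
gripper_width: 0.694
```

Lower the last 2 mm, release, rise, then look at it along with green's surroundings.

```bash
python3 -m jog '{"rot":[[0,0,0],[0,0,0],[0,0,0],[0,0,0],[0,0,0],[0,0,0],[0,0,0],[0,0,0],[0,0,0],[0,0,0]],"delta_pos":[[0,0,-2],[0,0,0],[0,0,0],[0,0,0],[0,0,0],[0,0,0],[0,0,0],[0,0,20],[0,0,30],[0,0,30]],"grip":[0,0,100,100,100,100,100,100,100,100]}'
python3 -m jog '{"rot":[[0,0,7],[0,0,7],[0,0,7],[0,0,7],[0,0,7],[0,0,7],[0,0,7],[0,0,7],[0,0,7],[0,0,0]],"delta_pos":[[0,0,40],[0,-20,10],[20,-20,0],[30,-10,0],[30,-10,0],[30,-10,0],[30,-5,0],[0,-5,0],[0,0,0],[0,0,0]],"grip":[100,100,100,100,100,100,100,100,100,100]}'
python3 ov.py w4 wrist
```

```text
time_s: 9.73
tcp_pos: [0.4756, 0.4127, 0.1362]
ee_rot: [[-0.896, -0.443, -0.001], [-0.443, 0.896, -0.002], [0.002, -0.001, -1.0]]
wrist_force: [0.1, 0.4, -1.2]
gripper_width: 0.995
time_s: 10.57
tcp_pos: [0.6166, 0.3326, 0.1856]
ee_rot: [[-0.012, -1.0, -0.001], [-1.0, 0.012, -0.0], [0.0, 0.001, -1.0]]
wrist_force: [-0.1, -0.1, 0.3]
gripper_width: 0.999
```

View pics/w4.png

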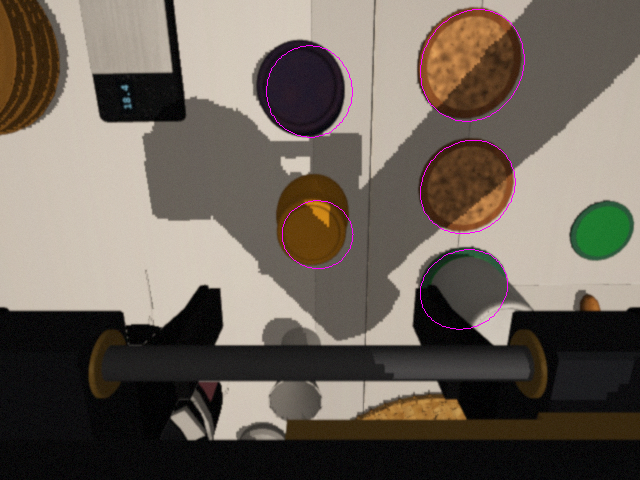

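The coaster overlays fit within about 2 px, and the white cup sits on green. The yellow cup, at (312,234), is almost under the tool. Grasp it.

```bash
python3 -m jog '{"rot":[[0,0,0],[0,0,0],[0,0,0],[0,0,0],[0,0,0],[0,0,0],[0,0,0],[0,0,0]],"delta_pos":[[2,0,-30],[0,0,-30],[0,0,-30],[0,0,-20],[0,0,-16],[0,0,-10],[0,0,0],[0,0,0]],"grip":[100,100,100,100,100,100,100,100]}'
python3 -m jog '{"rot":[[0,0,0],[0,0,0],[0,0,0],[0,0,0],[0,0,0],[0,0,0],[0,0,0],[0,0,0],[0,0,0],[0,0,0]],"delta_pos":[[0,0,0],[0,0,0],[0,0,0],[0,0,0],[0,0,0],[0,0,0],[0,0,0],[0,0,0],[0,0,0],[0,0,0]],"grip":[0,0,0,0,0,0,0,0,0,0]}'
python3 -m jog '{"rot":[[0,0,0],[0,0,0],[0,0,0],[0,0,0],[0,0,0],[0,0,0],[0,0,0]],"delta_pos":[[0,0,0],[0,0,5],[0,0,10],[0,0,20],[0,0,20],[0,0,0],[0,0,0]],"grip":[0,0,0,0,0,0,0]}'
```

```text
time_s: 11.28
tcp_pos: [0.6181, 0.3337, 0.0505]
ee_rot: [[-0.013, -1.0, 0.0], [-1.0, 0.013, -0.0], [0.0, -0.0, -1.0]]
wrist_force: [0.1, 0.0, 0.4]
gripper_width: 1.002
time_s: 12.12
tcp_pos: [0.6186, 0.3335, 0.0508]
ee_rot: [[-0.012, -1.0, 0.001], [-1.0, 0.012, 0.001], [-0.001, -0.001, -1.0]]
wrist_force: [0.9, 0.6, 2.6]
gripper_width: 0.596
time_s: 12.7
tcp_pos: [0.618, 0.3337, 0.1062]
ee_rot: [[-0.012, -1.0, 0.001], [-1.0, 0.012, 0.002], [-0.002, -0.001, -1.0]]
wrist_force: [0.3, 0.2, -2.1]
gripper_width: 0.59
```

```bash
python3 -m jog '{"rot":[[0,0,0],[0,0,0],[0,0,0],[0,0,0],[0,0,0],[0,0,0],[0,0,0],[0,0,0],[0,0,0],[0,0,0]],"delta_pos":[[-15,-11,0],[-30,-10,0],[-30,0,0],[-30,0,0],[-20,0,0],[-10,0,-20],[0,0,-15],[0,0,-8],[0,0,-4],[0,0,0]],"grip":[0,0,0,0,0,0,0,0,0,0]}'
```

```text
time_s: 13.53
tcp_pos: [0.4825, 0.3116, 0.0572]
ee_rot: [[-0.012, -1.0, -0.002], [-1.0, 0.012, -0.002], [0.002, 0.002, -1.0]]
wrist_force: [0.4, -0.5, -1.2]
gripper_width: 0.594
```

```bash
python3 -m jog '{"rot":[[0,0,0],[0,0,0],[0,0,0],[0,0,0],[0,0,0],[0,0,0],[0,0,0],[0,0,0],[0,0,0],[0,0,0]],"delta_pos":[[0,1,0],[0,0,0],[0,0,0],[0,0,0],[0,0,0],[0,0,0],[0,0,0],[0,0,20],[0,0,30],[0,0,40]],"grip":[0,0,100,100,100,100,100,100,100,100]}'
python3 -m jog '{"rot":[[0,0,0],[0,0,0],[0,0,0],[0,0,0],[0,0,0],[0,0,0],[0,0,0],[0,0,0],[0,0,0],[0,0,0]],"delta_pos":[[0,0,40],[20,-40,0],[25,-40,0],[30,-35,0],[30,-35,0],[30,-30,0],[10,-12,0],[0,0,0],[0,0,0],[0,0,0]],"grip":[100,100,100,100,100,100,100,100,100,100]}'
python3 ov.py w5 wrist
```

```text
time_s: 14.37
tcp_pos: [0.4815, 0.3119, 0.1466]
ee_rot: [[-0.013, -1.0, -0.005], [-1.0, 0.013, -0.005], [0.005, 0.005, -1.0]]
wrist_force: [1.1, 1.5, 0.3]
gripper_width: 0.991
time_s: 15.2
tcp_pos: [0.6169, 0.1362, 0.1881]
ee_rot: [[-0.012, -1.0, -0.0], [-1.0, 0.012, 0.0], [-0.0, 0.0, -1.0]]
wrist_force: [0.1, -1.1, -0.2]
gripper_width: 1.002
```

View pics/w5.png

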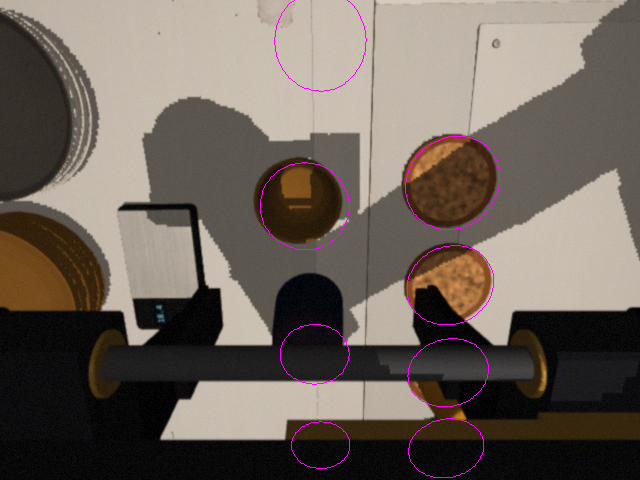

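Tan's rim centre is at about (298,201), against the predicted (304,206). That puts it near (631,118). Grasp it.

```bash
python3 -m jog '{"rot":[[0,0,0],[0,0,0],[0,0,0],[0,0,0],[0,0,0],[0,0,0],[0,0,0],[0,0,0],[0,0,0]],"delta_pos":[[14,-18,-10],[0,0,-30],[0,0,-30],[0,0,-30],[0,0,-20],[0,0,-16],[0,0,-8],[0,0,0],[0,0,0]],"grip":[100,100,100,100,100,100,100,100,100]}'
python3 -m jog '{"rot":[[0,0,0],[0,0,0],[0,0,0],[0,0,0],[0,0,0],[0,0,0],[0,0,0],[0,0,0],[0,0,0],[0,0,0]],"delta_pos":[[0,0,0],[0,0,0],[0,0,0],[0,0,0],[0,0,0],[0,0,0],[0,0,0],[0,0,0],[0,0,0],[0,0,0]],"grip":[0,0,0,0,0,0,0,0,0,0]}'
python3 -m jog '{"rot":[[0,0,0],[0,0,0],[0,0,0],[0,0,0],[0,0,0],[0,0,0],[0,0,0]],"delta_pos":[[0,0,0],[0,0,5],[0,0,10],[0,0,20],[0,0,20],[0,0,0],[0,0,0]],"grip":[0,0,0,0,0,0,0]}'
```

```text
time_s: 16.0
tcp_pos: [0.6315, 0.1189, 0.0448]
ee_rot: [[-0.011, -1.0, 0.001], [-1.0, 0.011, -0.0], [0.0, -0.001, -1.0]]
wrist_force: [-0.1, 0.1, 0.2]
gripper_width: 0.998
time_s: 16.83
tcp_pos: [0.632, 0.1181, 0.0451]
ee_rot: [[-0.012, -1.0, 0.002], [-1.0, 0.012, 0.0], [-0.0, -0.002, -1.0]]
wrist_force: [-0.7, -0.8, 5.4]
gripper_width: 0.76
time_s: 17.42
tcp_pos: [0.6317, 0.1182, 0.1002]
ee_rot: [[-0.013, -1.0, 0.002], [-1.0, 0.013, 0.001], [-0.001, -0.002, -1.0]]
wrist_force: [-0.6, -0.3, -2.1]
gripper_width: 0.759
```

```bash
python3 -m jog '{"rot":[[0,0,0],[0,0,0],[0,0,0],[0,0,0],[0,0,0],[0,0,0],[0,0,0],[0,0,0],[0,0,0],[0,0,0]],"delta_pos":[[-25,0,0],[-35,0,0],[-35,10,0],[-30,25,0],[-12,30,0],[-6,20,0],[0,10,0],[0,0,0],[0,0,-20],[0,0,-10]],"grip":[0,0,0,0,0,0,0,0,0,0]}'
python3 -m jog '{"rot":[[0,0,0],[0,0,0],[0,0,0],[0,0,0],[0,0,0]],"delta_pos":[[0,0,-10],[0,0,-5],[0,0,-3],[0,0,0],[0,0,0]],"grip":[0,0,0,0,0]}'
```

```text
time_s: 18.25
tcp_pos: [0.4876, 0.2118, 0.0672]
ee_rot: [[-0.014, -1.0, -0.003], [-1.0, 0.014, -0.001], [0.001, 0.003, -1.0]]
wrist_force: [-0.6, -1.3, -2.4]
gripper_width: 0.761
time_s: 18.67
tcp_pos: [0.4889, 0.2127, 0.0513]
ee_rot: [[-0.013, -1.0, 0.001], [-1.0, 0.013, 0.0], [-0.0, -0.001, -1.0]]
wrist_force: [-0.5, 0.4, -1.9]
gripper_width: 0.761
```

```bash
python3 -m jog '{"rot":[[0,0,0],[0,0,0],[0,0,0],[0,0,0],[0,0,0],[0,0,0],[0,0,0],[0,0,0],[0,0,0],[0,0,0]],"delta_pos":[[0,0,0],[0,0,0],[0,0,0],[0,0,0],[0,0,0],[0,0,0],[0,0,0],[0,0,20],[0,0,35],[0,0,40]],"grip":[100,100,100,100,100,100,100,100,100,100]}'
python3 -m jog '{"rot":[[0,0,0],[0,0,0],[0,0,0],[0,0,0],[0,0,0],[0,0,0],[0,0,0],[0,0,0],[0,0,0],[0,0,0]],"delta_pos":[[0,0,40],[20,5,0],[30,5,0],[30,5,0],[30,5,0],[20,2,0],[6,0,0],[0,0,0],[0,0,0],[0,0,0]],"grip":[100,100,100,100,100,100,100,100,100,100]}'
python3 ov.py w6 wrist
```

```text
time_s: 19.5
tcp_pos: [0.487, 0.2119, 0.1453]
ee_rot: [[-0.012, -1.0, -0.005], [-1.0, 0.012, -0.004], [0.004, 0.005, -1.0]]
wrist_force: [0.3, 0.6, -0.5]
gripper_width: 0.999
time_s: 20.33
tcp_pos: [0.6233, 0.2348, 0.1863]
ee_rot: [[-0.012, -1.0, -0.001], [-1.0, 0.012, -0.0], [0.0, 0.001, -1.0]]
wrist_force: [-0.5, -0.4, 0.8]
gripper_width: 1.004
```

View pics/w6.png

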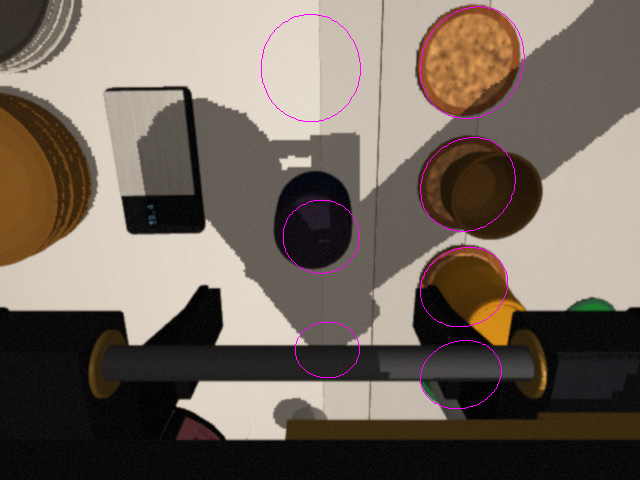

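```bash
python3 -m jog '{"rot":[[0,0,0],[0,0,0],[0,0,0],[0,0,0],[0,0,0],[0,0,0],[0,0,0],[0,0,0],[0,0,0]],"delta_pos":[[2,-2,-10],[0,0,-30],[0,0,-30],[0,0,-30],[0,0,-20],[0,0,-10],[0,0,-6],[0,0,0],[0,0,0]],"grip":[100,100,100,100,100,100,100,100,100]}'
python3 -m jog '{"rot":[[0,0,0],[0,0,0],[0,0,0],[0,0,0],[0,0,0],[0,0,0],[0,0,0],[0,0,0],[0,0,0],[0,0,0]],"delta_pos":[[0,0,0],[0,0,0],[0,0,0],[0,0,0],[0,0,0],[0,0,0],[0,0,0],[0,0,0],[0,0,0],[0,0,0]],"grip":[0,0,0,0,0,0,0,0,0,0]}'
python3 -m jog '{"rot":[[0,0,0],[0,0,0],[0,0,0],[0,0,0],[0,0,0],[0,0,0],[0,0,0]],"delta_pos":[[0,0,0],[0,0,5],[0,0,10],[0,0,20],[0,0,20],[0,0,0],[0,0,0]],"grip":[0,0,0,0,0,0,0]}'
python3 - <<'E'
from h import *
c=load('w6')
for n,p in [('tan rim',(.489,.213,.065)),('yel top',(.4825,.3127,.085))]: print(n,proj(c,p))
print('tan at',at(c,492,195,.065))
E
```

```text
time_s: 21.13
tcp_pos: [0.6271, 0.2334, 0.0513]
ee_rot: [[-0.012, -1.0, 0.002], [-1.0, 0.012, 0.001], [-0.001, -0.002, -1.0]]
wrist_force: [-0.4, -0.2, 0.5]
gripper_width: 0.999
time_s: 21.97
tcp_pos: [0.6266, 0.233, 0.0505]
ee_rot: [[-0.012, -1.0, 0.0], [-1.0, 0.012, 0.0], [-0.0, -0.0, -1.0]]
wrist_force: [0.0, -1.1, 3.2]
gripper_width: 0.669
time_s: 22.55
tcp_pos: [0.6269, 0.2334, 0.1066]
ee_rot: [[-0.012, -1.0, 0.002], [-1.0, 0.012, 0.002], [-0.002, -0.002, -1.0]]
wrist_force: [0.7, -0.4, -3.4]
gripper_width: 0.665
tan rim [496.51234283 199.40946626]
yel top [500.01979248 330.45958234]
tan at [0.49279662 0.20959606 0.065     ]
```

```bash
python3 -m jog '{"rot":[[0,0,0],[0,0,0],[0,0,0],[0,0,0],[0,0,0],[0,0,0],[0,0,0],[0,0,0],[0,0,0],[0,0,0]],"delta_pos":[[0,-25,0],[0,-35,0],[-20,-30,0],[-35,-20,0],[-35,-10,0],[-25,0,0],[-16,0,0],[0,0,0],[0,0,-20],[0,0,-10]],"grip":[0,0,0,0,0,0,0,0,0,0]}'
python3 -m jog '{"rot":[[0,0,0],[0,0,0],[0,0,0],[0,0,0],[0,0,0]],"delta_pos":[[0,0,-10],[0,0,-5],[0,0,-4],[0,0,0],[0,0,0]],"grip":[0,0,0,0,0]}'
```

```text
time_s: 23.38
tcp_pos: [0.4949, 0.1128, 0.0738]
ee_rot: [[-0.012, -1.0, -0.001], [-1.0, 0.012, -0.0], [0.0, 0.001, -1.0]]
wrist_force: [-0.4, 0.6, -2.0]
gripper_width: 0.672
time_s: 23.8
tcp_pos: [0.4956, 0.1128, 0.0565]
ee_rot: [[-0.012, -1.0, -0.0], [-1.0, 0.012, -0.001], [0.001, 0.0, -1.0]]
wrist_force: [-2.1, -0.4, 3.1]
gripper_width: 0.67
```

```bash
python3 -m jog '{"rot":[[0,0,0],[0,0,0],[0,0,0],[0,0,0],[0,0,0],[0,0,0],[0,0,0],[0,0,0],[0,0,0],[0,0,0]],"delta_pos":[[0,0,0],[0,0,0],[0,0,0],[0,0,0],[0,0,0],[0,0,0],[0,0,0],[0,0,20],[0,0,35],[0,0,40]],"grip":[100,100,100,100,100,100,100,100,100,100]}'
python3 -m jog '{"rot":[[0,0,0],[0,0,0],[0,0,0],[0,0,0],[0,0,0],[0,0,0],[0,0,0],[0,0,0]],"delta_pos":[[0,0,40],[0,10,40],[0,15,40],[0,10,20],[0,0,0],[0,0,0],[0,0,0],[0,0,0]],"grip":[100,100,100,100,100,100,100,100]}'
python3 ov.py w7 wrist gbcd; python3 ov.py s7 side x
```

```text
time_s: 24.63
tcp_pos: [0.4939, 0.1122, 0.1504]
ee_rot: [[-0.012, -1.0, -0.005], [-1.0, 0.012, -0.003], [0.003, 0.005, -1.0]]
wrist_force: [1.0, 1.3, 0.3]
gripper_width: 0.999
time_s: 25.3
tcp_pos: [0.4946, 0.1469, 0.2884]
ee_rot: [[-0.013, -1.0, -0.003], [-1.0, 0.013, -0.002], [0.002, 0.003, -1.0]]
wrist_force: [-1.2, 0.0, -0.3]
gripper_width: 1.003
```

View pics/w7.png

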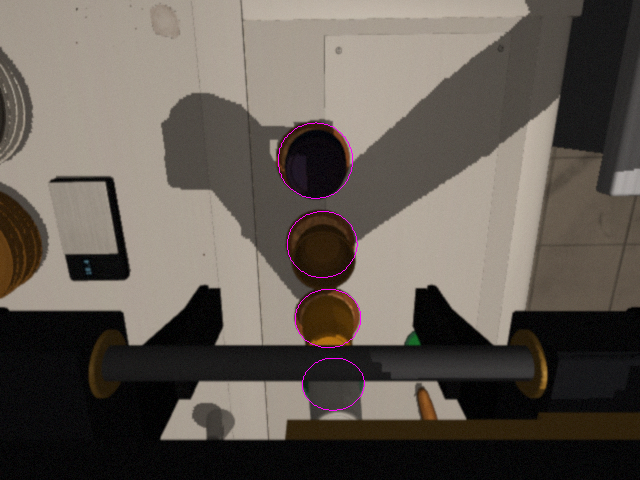

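```bash
python3 -m jog '{"rot":[[0,0,0],[0,0,0],[0,0,0],[0,0,0],[0,0,0],[0,0,0],[0,0,0],[0,0,0],[0,0,0]],"delta_pos":[[0,30,0],[0,-40,0],[0,-40,0],[0,-40,0],[0,-40,0],[0,-40,0],[0,-40,0],[0,0,0],[0,0,0]],"grip":[100,100,100,100,100,100,100,100,100]}'; python3 - <<'E'
from h import *
cap('side','s8');cap('scene','c8')
a=cv2.imread('pics/s8.png')[190:340,280:430]; b=cv2.imread('pics/c8.png')[205:335,265:430]
f=lambda i,w,h:cv2.convertScaleAbs(cv2.resize(i,(w,h),interpolation=cv2.INTER_CUBIC),alpha=1.4)
cv2.imwrite('pics/fin.png',np.hstack([f(a,400,400),f(b,400,315) if 0 else cv2.copyMakeBorder(f(b,400,315),0,85,0,0,0)]))
E
```

```text
time_s: 26.15
tcp_pos: [0.4948, -0.0646, 0.2893]
ee_rot: [[-0.017, -1.0, -0.002], [-1.0, 0.017, -0.0], [0.0, 0.002, -1.0]]
wrist_force: [0.5, -0.2, -0.6]
gripper_width: 0.997
```

View pics/fin.png

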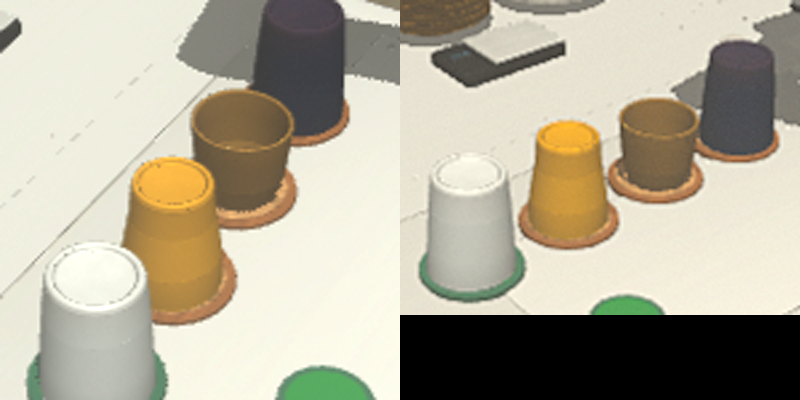

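```bash
python3 - <<'E'
from h import *
S,C=load('s8'),load('c8')
s=lambda x,y,z:at(S,280+x/2.667,190+y/2.667,z)[:2]*1000
k=lambda x,y,z:at(C,265+(x-400)/2.424,205+y/2.424,z)[:2]*1000
for n,a,b,h,t in [('white',(95,276),(470,174),.092,(476,412.5)),('yellow',(172,185),(569,138),.085,(482.5,312.7)),('tan',(243,121),(659,116),.065,(489,213)),('navy',(304,12),(741,56),.092,(496,113))]:
    print(n,(s(*a,h)-t).round(1),(k(*b,h)-t).round(1))
E
```

```text
white [-2.7  1.6] [-7.4  0.2]
yellow [-1.6  4. ] [-6.9  2.4]
tan [-2.9  2. ] [-3.  -0.8]
navy [-2.7  2.1] [-8.2  5.1]
```

```bash
python3 -c "
from station import finish_job; print(finish_job())"
```

```text
the job is handed in; nothing more can be done
None
```

The four cups are on the coasters in order: white on the 84 mm green one, then yellow, tan and navy at the far end. I handed the job in at about 26 s. I left the smaller green disc (about 50 mm, off the row) alone.

**Last checks:**
- **Cups:** In the side and scene views all four stand upright on their coasters. Comparing foot to coaster edge puts each within about 4 mm of centre, navy being the furthest off.
- **Jigger and scale:** The arm never came near either of them. The scale is in its place in the last pictures, but I did not re-measure the positions of either.
- **Robot:** The gripper was open and well clear of everything.

**Where the checks disagreed:**
- **Camera offsets:** The top-rim estimates put the cups −2 to −3 mm off in x from the side view and −3 to −8 mm from the scene view. In the wrist view the cups read about 4 mm the other way. I took this as camera calibration and reading error, since even the largest single-camera estimate, about 10 mm for navy, is inside the 12 mm limit.
- **White cup's first grasp:** I misread it as having slipped and gripped it again. A later check suggested the first grasp had held too. It did no harm.

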